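# Fit the dowelled cover on the jig

## Robot

A 6-joint arm with a two-finger parallel gripper is mounted at the origin on a cart in front of the work surface, level with it; the furniture and walls round the work are solid. World frame = base frame: x ahead of the robot, y to its left, z up, the work surface at z = 0. Lengths are in mm, angles in rad, forces in N, time in s.
With the tool pointing down it reaches from about 350 to 975 mm from the base axis. Payload 7.1 kg.
Tool frame: the origin (TCP) lies between the finger pads; the fingertips stand 17 mm ahead of it and the grasp point (between the pads) lies 2 mm behind it; z points along the fingers, y is the line along which they close (so a half turn about z gives the same grasp; the last joint's range is limited). The gripper opens to 88 mm and grips with 3 to 60 N. Pads are 20 mm wide; open, the fingers measure 115 mm over their backs; the gripper's body (75 mm by 178 mm) begins 61 mm behind the grasp point.
Start: joints at [-1.209, 0.423, 1.63, -0, 1.089, -0.019], TCP at [232.306, -580.206, 239.675] pointing down, gripper open.
Joint ranges: [-3, 3], [-0.9, 2.11], [0.09, 2.58], [-1.31, 4.45], [0.11, 2.69], [-2.54, 2.54]. Speed limits (rad/s): [2.39, 2.39, 3.01, 3.14, 3.14, 3.14].

## Interface

Orientations are given as a rotation vector (axis times angle).
In Python, from workcell import ctrl gives the robot as it stands.
- The arm moves only by the shell command python3 jog.py FILE [OPENING], which reads ROWS from the file FILE. ROWS is a JSON list that holds a single list of rows (three levels of brackets), with 1 to 5 rows, each of 6 numbers: dx, dy, dz in m, then a rotation vector rx, ry, rz in units of 0.1 rad; each row shifts and turns the commanded pose from where the row before left it, along the tool's axes as they then stand; what a row does not reach is not made up. A row lasts 1/12 s, in which the tool goes at most 41.7 mm and 0.125 rad, less where a joint would pass 70% of its speed; a pose out of reach is approached as far as the arm can. OPENING is the finger opening in mm, set as the command begins (- or left out keeps the last). The fingers move at their own pace and stop on an object; the grip force is fixed at half the most. Time passes only in rows, so rows that do not move let the fingers close. It prints the time, the measured TCP pose, the force, the opening and the grip force at its end. Input that does not fit is refused with a message, and nothing moves.
- ctrl.get_obs(): the state, without advancing time (a new reading comes with each control period).
- ctrl.get_image(name): name is "scene" or "top" or "wrist"; returns a dict with "img" (420x560x3 uint8, red, green, blue), "fx", "fy", "cx", "cy" (pixels), "R" (3x3) and "t" (3): a world point X has camera coordinates R X + t. Camera axes: x right, y down, z forward; pixel columns grow to the right and rows downward; lengths in mm; the calibration is good to about 2 mm. A picture is of the moment at which its call begins. There is no depth.
- ctrl.close_job(): hands the job in; it is judged then, once.
The state is a dict: "t": time; "qpos": joint angles; "qvel": joint speeds; "joint_torque": joint torques, N m; "ee_pos": TCP position; "orientation": TCP orientation; "ft_force": force on the tool from outside, world axes, zero at the start; "moment": the same for the moment, N m; "width": finger opening in mm; "grasp_force": force on a finger pad.
Only numpy, scipy, OpenCV 4.12 (cv2) and the standard library are available. Lean on these libraries where they do the work, as an engineer would, in place of code of your own. Each camera call takes 0.05 s, during which the arm holds its last target. There are 200 camera calls.

## Task

Take the cover plate (the one with the handle and two holes) out of the rack, lay it on the sloping rest with its handle outward and let go of it. Then pick it up again the other way and lower it level on to the jig, handle up, its larger hole over the thicker pin, without forcing it, until it lies fully home on the seat buttons, and let go. Leave the blank plate in the rack and do not disturb the other things.

Things in the scene. Friction and masses are not known exactly. Their poses are not given: they have to be found in the camera images.
- cover: Loose aluminium plate 150x100x8 mm, 0.24 to 0.44 kg, black bridge handle on one face, two holes. Origin: middle of its lower edge as it stands in the rack, mid thickness. x out of the handle face, y along the 150 mm edge, z to the other long edge (up in the rack). Plate spans x -4..4, y -75..75, z 0..100 mm. Starts upright in either rack slot, handle towards the robot
- cover_centre (a point): centre of the cover plate (cover frame 0, 0, 50 mm)
- cover_handle (a point): middle of the handle bar (cover frame 37, 0, 50 mm). Bar: 14 mm wide in y, 64 mm long (z 18..82), x 28..46 mm, on two posts with an open gap beneath; can be pinched across y
- cover_under (a point): centre of the cover's under face, the face without the handle (cover frame -4, 0, 50 mm)
- big_hole (a point): mouth, in the under face, of the round 14 mm through hole (cover frame -4, 60, 50 mm)
- small_hole (a point): mouth, in the under face, of the smaller through slot, 14 mm (along y) x 10 mm (along z) (cover frame -4, -60, 50 mm)
- blank: Loose plain aluminium plate, 150 x 100 x 8 mm, no handle or holes, upright in the other slot of the rack; same frame as the cover. Stays there.
- rack: Fixed grey plate rack, base 130x175x8 mm, origin under its centre, z up. Two slots, at x -35 and +35 mm; in each a plate stands on the base (z 8 mm), its ends in short fences (10 mm gap, |y| 62 to 84 mm, tops at z 64 mm); lift it straight up. At the start a plate's x points along the rack's -x
- rest: Fixed grey sloping rest, base 130x130x8 mm (x -55..75), height 69 mm, origin on the bench, z up. Its 120 mm wide face looks to -x (to the robot) and rises to +x at 55 deg from horizontal, 62 mm up the slope, so a 100 mm plate stands 38 mm past its top. The plate's lower edge sits on a ledge square to the face; they meet at (-30, 0, 18 mm)
- rest_seat (a point): where the cover's centre is when it lies right on the rest (rest frame -4.6, 0, 61.3 mm): cover z up the slope, x (handle) out of the face to the rest's -x and up, cover y along the rest's -y
- jig: Fixed dark steel jig base, 130x170x20 mm, origin under its centre, z up. Four seat buttons at x +-38, y +-40, tops at z 26 mm, carry the cover. Two bullet-nosed pins at x 0, tips at z 44 mm (full diameter to 37): 12 mm thick at y -60, 8 mm at y +60. The fitted cover has its handle up, its z along the jig's +x (away from the robot), its y along the jig's -y
- seat (a point): centre of the seat plane (jig frame 0, 0, 26 mm); the cover's under-face centre comes here
- big_pin (a point): the thicker 12 mm pin's axis at seat height (jig frame 0, -60, 26 mm)
- small_pin (a point): the thinner 8 mm pin's axis at seat height (jig frame 0, 60, 26 mm)
- drill_box: Loose grey-blue upright drill box, 62 x 88 x 174 mm; obstacle beyond the work, origin centre of its underside
- charger: Loose black battery charger with a battery, 109 x 98 x 90 mm; obstacle, origin centre of its underside
- reel: Loose small reel, 54 x 87 x 40 mm, between robot and work; obstacle
- flux: Loose round tin, 60 mm across, 19 mm high, between robot and work; obstacle

How it is judged (in metres and radians):
On the way:
1. the cover lies on the sloping rest, handle outward, let go (distance between cover_centre and rest_seat below 0.03 m and angle between cover's own x axis and vertical between 0.82 and 1.1 rad and angle between the y axis of cover and the y axis of rest, either way round below 0.25 rad and contact force between the fingers and cover below 0.2 N), for 0.2 s.
At the end, for the whole second after the job is handed in: The cover lies level (within 0.03 rad), handle up, on the jig's seat buttons (under face less than 1.5 mm above them), round hole within 3 mm of the thick pin and slot within 5 mm of the thin pin, at rest and let go (horizontal distance between big_hole and big_pin below 0.003 m and horizontal distance between small_hole and small_pin below 0.005 m and z of cover_under in the frame of jig between 0.023 and 0.0275 m and angle between cover's own x axis and vertical below 0.03 rad and contact force between the fingers and cover below 0.2 N and linear speed of cover below 0.01 m/s); the robot touches nothing.
It fails at once if a bystander (drill box, charger, reel, tin) or the blank plate moved more than 20 mm (distance of any of drill_box, charger, reel, flux, blank from where it was at the start of the episode above 0.02 m).
It fails at once if the cover forced on to the jig (over 60 N) (contact force between cover and jig above 60 N).
It fails at once if the cover tilted over 0.17 rad while going down over the pins (horizontal distance between cover_under and seat below 0.02 m and z of cover_under in the frame of jig below 0.042 m and angle between cover's own x axis and vertical above 0.17 rad).
It also fails if it takes over 66 s, if anything falls off the work surface, if the arm or the gripper's body presses on something with over 40 N, if the wrist force passes 120 N, or if a joint passes its speed limit or range.

## Working session

There is one attempt and no reset: what is moved stays moved. The work goes in short steps, Python scripts to look and compute and a shell command to move; the robot and the scene stay as the last step left them, time stands still between calls to the robot, and variables do not carry over. Pictures are saved under pics/ and viewed, at most 11 in all, crops included, and the job is handed in when it is done.

```bash
ls; mkdir -p pics
python3 - <<'E'
from workcell import ctrl
import cv2
o=ctrl.get_obs(); print(o)
for n in("scene","top"):
    d=ctrl.get_image(n); cv2.imwrite(f"pics/{n}0.png",cv2.cvtColor(d["img"],cv2.COLOR_RGB2BGR))
    print(n,d["fx"],d["fy"],d["cx"],d["cy"],d["R"],d["t"], -d["R"].T@d["t"])
E
```

```text
jog.py
pics
workcell.py
{'t': 0.0, 'qpos': array([-1.20901951e+00,  4.23847185e-01,  1.63071364e+00, -5.53564488e-07,
        1.08855529e+00, -1.90179982e-02]), 'qvel': array([-0.00131669,  0.00013474, -0.00163446, -0.00017178,  0.000171  ,
        0.00189513]), 'joint_torque': array([-1.45229329e-03, -5.44637990e+01, -2.73668557e+01,  6.42918237e-02,
        2.27236538e-02, -1.15460157e-04]), 'ee_pos': array([ 232.11055437, -579.72543866,  238.88841446]), 'orientation': array([-3.08334722e+00, -5.94260013e-01,  4.08676964e-04]), 'ft_force': array([ 0.31593765, -0.67873596, -0.4572022 ]), 'moment': array([-0.02675795, -0.0079832 , -0.00696791]), 'grasp_force': 0.0, 'width': 87.66156173919244}
scene 534.6538292221004 534.6538292221004 287.0902678178416 213.43280755898166 [[-0.84999249 -0.52659284 -0.01458596]
 [-0.34228091  0.57311164 -0.74457157]
 [ 0.40044545 -0.62788775 -0.66738326]] [ 493.53095027  238.02574924 1405.3285425 ] [ -61.78814647 1005.86311337 1122.31857806]
top 389.71970332083555 389.71970332083555 283.416322454251 213.70934591628836 [[-0.05294228 -0.99859116  0.00357948]
 [-0.97047805  0.0506065  -0.23582055]
 [ 0.23530717 -0.01595868 -0.97179003]] [  29.3250995   571.79627197 1115.82932358] [ 293.9056303    18.15434018 1219.08815016]
```
View pics/scene0.png

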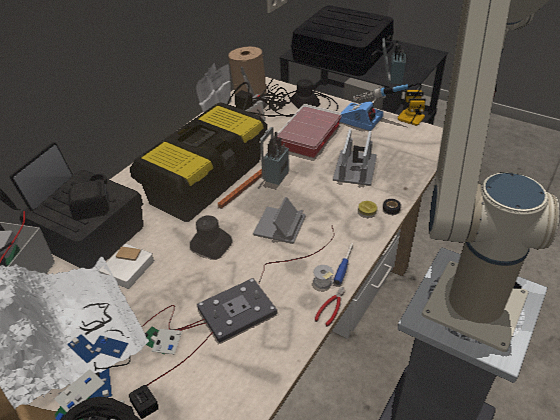

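View pics/top0.png

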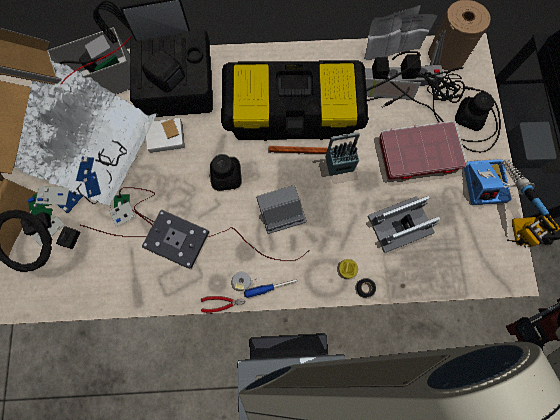

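The scene view shows the jig near (237,308), the rest at (282,220) and the rack at (355,160). In the top view they are at (175,238), (282,208) and (403,222). I'll zoom in on each.

Run:
```python
import cv2,numpy as np
t=cv2.imread("pics/top0.png");s=cv2.imread("pics/scene0.png")
def c(i,x,y,w,h,W=266,H=300): return cv2.resize(i[y:y+h,x:x+w],(W,H),interpolation=cv2.INTER_CUBIC)
# 80x90 crops: scale 3.325 x 3.333
r1=np.hstack([c(t,364,178,80,90),c(t,242,165,80,90),c(t,135,193,80,90)])
r2=np.hstack([c(s,315,110,80,90),c(s,240,180,80,90),c(s,197,263,80,90)])
cv2.imwrite("pics/crops.png",np.clip(np.vstack([r1,r2]).astype(float)*1.3,0,255).astype(np.uint8))
```

View pics/crops.png

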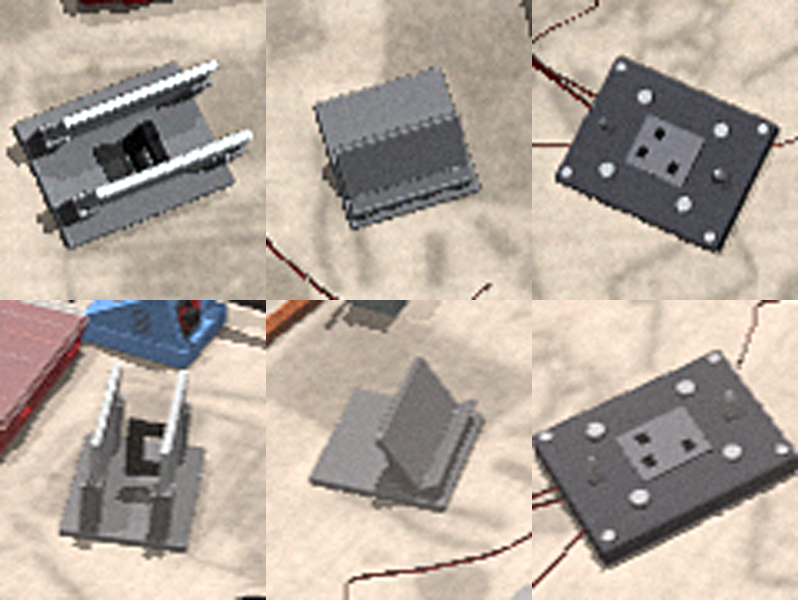

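The crops show three things:
- **Rack:** the cover, with its dark handle, stands in the far slot. The blank is in the near slot.
- **Rest:** its face looks towards the robot.
- **Jig:** it has four white buttons, and the thicker pin is at the right in the top view.

I'll solve the poses from the corners in both views.

```bash
cat > h.py <<'E'
import numpy as np,cv2
from scipy.optimize import least_squares
from scipy.spatial.transform import Rotation as Ro
def proj(d,X):
    c=np.atleast_2d(X)@np.array(d["R"]).T+d["t"]
    return np.c_[d["fx"]*c[:,0]/c[:,2]+d["cx"],d["fy"]*c[:,1]/c[:,2]+d["cy"]]
def W(p,X):  # planar pose x,y,yaw -> world
    return np.atleast_2d(X)@Ro.from_euler("z",p[2]).as_matrix().T+[p[0],p[1],0]
def fit(obs,p0):
    f=lambda p:np.concatenate([(proj(d,W(p,X))-uv).ravel() for d,X,uv in obs])
    r=least_squares(f,p0,loss="soft_l1",x_scale=[100,100,1]); return r.x,r.fun.reshape(-1,2)
E
cat > loc.py <<'E'
from h import *; from workcell import ctrl
T=ctrl.get_image("top");S=ctrl.get_image("scene")
off={"tR":(364,178,0,0),"tS":(242,165,266,0),"tJ":(135,193,532,0),"sR":(315,110,0,300),"sS":(240,180,266,300),"sJ":(197,263,532,300)}
def px(k,pts):
    o=off[k];p=np.array(pts,float); return np.c_[(p[:,0]-o[2]+.5)/3.325-.5+o[0],(p[:,1]-o[3]+.5)/3.3333-.5+o[1]]
def blob(d,uv):
    g=cv2.cvtColor(d["img"],cv2.COLOR_RGB2GRAY).astype(float);out=[]
    for u,v in uv:
        a,b=int(round(u)),int(round(v)); w=np.clip(g[b-3:b+4,a-3:a+4]-130,0,None); yy,xx=np.mgrid[b-3:b+4,a-3:a+4]
        out.append([(w*xx).sum()/w.sum(),(w*yy).sum()/w.sum()])
    return np.array(out)
B=np.array([[38,40,26],[38,-40,26],[-38,40,26],[-38,-40,26.]])
tb=blob(T,px("tJ",[(644,96),(721,130),(606,169),(684,204)]));sb=blob(S,px("sJ",[(596,430),(685,387),(640,497),(732,452)]))
C=np.array([[65,85,20],[65,-85,20],[-65,85,20]])
def show(n,r): print(n,np.round(r[0],3));print(np.round(r[1],1).tolist())
show("jig both",fit([(T,B,tb),(S,B,sb)],[400,200,0]))
show("jig top",fit([(T,B,tb)],[400,200,0]));show("jig scene",fit([(S,B,sb)],[400,200,0]))
X=np.array([[75,65,8],[75,-65,8],[-55,65,8],[-55,-65,8],[5.6,60,68.8],[5.6,-60,68.8.real]])
ot=(T,X,px("tS",[(316,102),(440,68),(353,228),(481,190),(335,150),(467,110)]));os_=(S,X,px("sS",[(308,480),(350,388),(445,508),(484,413),(377,435),(419,358)]))
show("rest both",fit([ot,os_],[450,0,0]));show("top",fit([ot],[450,0,0]));show("sc",fit([os_],[450,0,0]))
P=np.array([[35,75,108],[35,-75,108],[-35,75,108],[-35,-75,108],[65,87.5,8],[-65,87.5,8],[-65,-87.5,8]])
ot=(T,P,px("tR",[(65,121),(218,67),(99,193),(252,137),(14,126),(68,248),(235,182)]))
os_=(S,P,px("sR",[(97,443),(118,370),(155,443),(183,375),(60,530),(187,548),(203,447)]))
show("rack both",fit([ot,os_],[450,-300,0]));show("top",fit([ot],[450,-300,0]));show("sc",fit([os_],[450,-300,0]))
E
python3 loc.py
```

```text
jig both [ 5.24129e+02  3.41364e+02 -4.66000e-01]
[[-0.2, 0.1], [-0.4, 0.2], [-0.2, 0.3], [-0.3, 0.3], [-0.0, -0.3], [-0.0, -0.4], [-0.0, -0.4], [-0.1, -0.4]]
jig top [ 5.24829e+02  3.40585e+02 -4.65000e-01]
[[0.1, -0.1], [-0.1, -0.1], [0.1, 0.1], [-0.0, 0.1]]
jig scene [ 5.23275e+02  3.42316e+02 -4.67000e-01]
[[-0.0, 0.0], [0.0, -0.0], [0.0, -0.0], [-0.1, 0.0]]
rest both [5.96255e+02 3.13900e+00 2.52000e-01]
[[-1.1, 0.1], [-0.1, -1.1], [-0.5, 0.1], [0.1, -0.6], [-0.0, 0.6], [-2.2, 1.2], [-0.4, -1.2], [1.0, -0.8], [-0.3, -0.9], [0.1, -0.6], [0.6, 0.8], [0.3, -1.5]]
top [5.96181e+02 1.50900e+00 2.41000e-01]
[[-0.4, -0.1], [0.7, -1.0], [-0.2, -0.1], [0.5, -0.3], [0.5, 0.3], [-1.6, 1.4]]
sc [5.94903e+02 6.38100e+00 2.64000e-01]
[[-0.5, -0.1], [0.5, 0.1], [-0.1, -0.2], [-0.3, -0.0], [0.6, 1.7], [-0.1, -0.8]]
rack both [ 5.35661e+02 -3.73619e+02  3.14000e-01]
[[-0.3, 0.4], [-0.3, -1.0], [-0.5, 0.8], [-0.0, -0.5], [-0.3, -0.9], [0.3, 0.2], [0.5, 0.3], [-0.8, 0.4], [-0.0, -2.5], [3.3, 3.2], [0.7, -1.5], [-0.7, -0.3], [-0.3, -0.4], [1.1, -0.2]]
top [ 5.35423e+02 -3.74056e+02  3.07000e-01]
[[-0.2, 0.3], [-0.0, -0.8], [-0.6, 0.7], [0.1, -0.2], [-0.1, -1.1], [0.2, 0.2], [0.6, 0.6]]
sc [ 5.35611e+02 -3.71866e+02  3.27000e-01]
[[-0.7, 0.8], [-0.5, -2.2], [3.4, 3.4], [0.3, -1.4], [-0.7, 0.1], [-0.1, -0.2], [0.6, -0.1]]
```

```bash
cat >> h.py <<'E'
JIG=(524.1,341.3,-.466);REST=(596.,3.,.25);RACK=(535.5,-373.6,.312)
def toolR(yaw,pitch):  # tool x along yaw, z down; then turned by pitch about tool y
    return (Ro.from_euler("z",yaw)*Ro.from_euler("x",np.pi)*Ro.from_euler("y",pitch))
def go(pos,R):
    from workcell import ctrl
    o=ctrl.get_obs();C=Ro.from_rotvec(o["orientation"])
    print("t",round(o["t"],2),"q",np.round(o["qpos"],2),"shift",np.round(C.inv().apply(np.array(pos)-o["ee_pos"]),1),"turn",np.round((C.inv()*R).as_rotvec(),3),
      "w",round(o["width"],1),"F",np.round(o["ft_force"],1),"grip",round(o["grasp_force"],1))
def save(n,name):
    from workcell import ctrl
    d=ctrl.get_image(n);cv2.imwrite(f"pics/{name}.png",cv2.cvtColor(d["img"],cv2.COLOR_RGB2BGR));return d
E
python3 -c "
from h import *
p=W(RACK,[-2,0,0])[0];print(p);go([p[0],p[1],170],toolR(.312,0))"
```

```text
[ 533.5965569  -374.21392538    0.        ]
t 0.2 q [-1.21  0.42  1.63 -0.    1.09 -0.02] shift [356.3 -78.9  69.3] turn [-0.001  0.     0.069] w 88.2 F [-0.4 -0.1  0.2] grip 0.0
```

The rows are not in the units I measure in: shifts go in m and turns go in units of 0.1 rad. I convert before sending: -8 mm is -0.008, 36 mm is 0.036.

```bash
echo '[[[0.036,-0.008,0,0,0,0],[0.036,-0.008,0,0,0,0],[0.036,-0.008,0,0,0,0],[0.036,-0.008,0,0,0,0],[0.036,-0.008,0,0,0,0]]]' > mv.in && python3 jog.py mv.in 50
echo '[[[0.036,-0.008,0.01,0,0,0],[0.036,-0.008,0.01,0,0,0],[0.036,-0.008,0.01,0,0,0],[0.036,-0.008,0.01,0,0,0],[0.032,-0.007,0.01,0,0,0.69]]]' > mv.in && python3 jog.py mv.in
echo '[[[0,0,0.01,0,0,0],[0,0,0.01,0,0,0],[0,0,0,0,0,0],[0,0,0,0,0,0]]]' > mv.in && python3 jog.py mv.in
python3 -c "
from h import *
p=W(RACK,[-2,0,0])[0];go([p[0],p[1],170],toolR(.312,0))
d=save('wrist','w1');print(d['R'],d['t'],d['fx'],d['cx'],d['cy'])
print(proj(d,W(RACK,[[-2,-7,90],[-2,7,90],[35,75,108],[35,-75,108],[-35,75,108],[-35,-75,108]])))"
```

```text
t: 0.62
ee_pos: [385.6, -475.0, 239.5]
orientation: [-3.085, -0.594, 0.0]
ft_force: [1.0, 0.5, -0.1]
width: 58.4
grasp_force: 0.0
t: 1.03
ee_pos: [535.1, -372.9, 189.1]
orientation: [-3.103, -0.489, -0.0]
ft_force: [1.2, -0.8, -0.6]
width: 50.1
grasp_force: 0.0
t: 1.37
ee_pos: [532.1, -375.0, 168.9]
orientation: [-3.102, -0.487, 0.002]
ft_force: [-0.9, -0.1, 0.1]
width: 50.3
grasp_force: 0.0
t 1.37 q [-0.63  0.54  1.62 -0.    0.99  0.63] shift [ 1.7 -0.3 -1.1] turn [-0.001  0.001 -0.001] w 50.3 F [-0.9 -0.1  0.1] grip 0.0
[[ 0.30730679 -0.95160993 -0.00103948]
 [-0.90491647 -0.29256552  0.30908187]
 [-0.29442949 -0.09404232 -0.95103487]] [-520.32600227  357.05153584  446.01751567] 374.96956051186413 280.08460109474447 207.66962323410624
[[290.56153389 225.74232026]
 [268.55168315 225.72674702]
 [145.5708266  175.20397785]
 [413.46300876 175.36192428]
 [158.09286769 285.99324921]
 [400.95793169 286.19936842]]
```

View pics/w1.png

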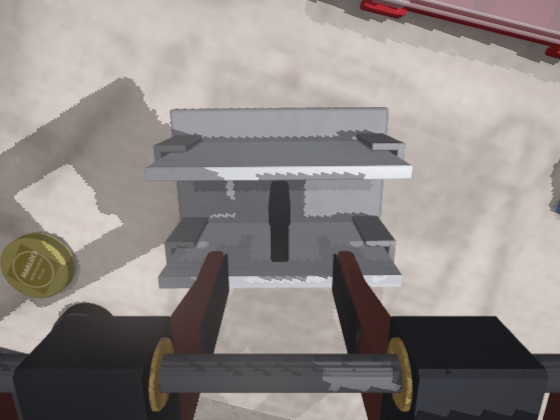

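The wrist view shows the cover's top edge at row 172 (predicted 175) and its handle bar at column 279 (predicted 279.5). That is aligned to within about 2 mm, so I'll descend.

To row units: 20 mm is 0.02, 3 mm is 0.003.

```bash
echo '[[[0.003,0,0.025,0,0,0],[0,0,0.025,0,0,0],[0,0,0.025,0,0,0],[0,0,0.02,0,0,0],[0,0,0.01,0,0,0]]]' > mv.in && python3 jog.py mv.in
echo '[[[0,0,0,0,0,0],[0,0,0,0,0,0]]]' > mv.in && python3 jog.py mv.in
echo '[[[0,0,0,0,0,0],[0,0,0,0,0,0],[0,0,0,0,0,0],[0,0,0,0,0,0],[0,0,0,0,0,0]]]' > mv.in && python3 jog.py mv.in 0
echo '[[[0,0,0,0,0,0],[0,0,0,0,0,0],[0,0,0,0,0,0],[0,0,0,0,0,0]]]' > mv.in && python3 jog.py mv.in
```

```text
t: 1.83
ee_pos: [534.6, -374.1, 63.0]
orientation: [-3.102, -0.485, 0.003]
ft_force: [0.1, 0.4, -0.7]
width: 50.0
grasp_force: 0.0
t: 2.0
ee_pos: [536.1, -374.5, 65.3]
orientation: [3.103, 0.486, 0.0]
ft_force: [-0.4, -0.4, 0.3]
width: 49.9
grasp_force: 0.0
t: 2.42
ee_pos: [536.6, -373.8, 65.4]
orientation: [3.103, 0.488, 0.001]
ft_force: [-0.1, -0.6, -0.8]
width: 20.1
grasp_force: 0.0
t: 2.75
ee_pos: [536.3, -373.5, 65.0]
orientation: [-3.103, -0.488, 0.0]
ft_force: [-0.9, 2.1, 4.6]
width: 13.8
grasp_force: 30.0
```

To row units: -8 mm is -0.008, -14 mm is -0.014.

```bash
echo '[[[0,0,-0.008,0,0,0],[0,0,-0.014,0,0,0],[0,0,-0.014,0,0,0],[0,0,-0.014,0,0,0],[0,0,-0.014,0,0,0]]]' > mv.in && python3 jog.py mv.in
echo '[[[0,0,-0.016,0,0,0],[0,0,-0.02,0,0,0],[0,0,-0.025,0,0,0],[0,0,-0.025,0,0,0],[0,0,-0.015,0,0,0]]]' > mv.in && python3 jog.py mv.in
echo '[[[0,0,0,0,0,0],[0,0,0,0,0,0],[0,0,0,0,0,0]]]' > mv.in && python3 jog.py mv.in
python3 - <<'E'
from h import *
a=save('scene','s2');b=save('top','t2');w=save('wrist','w2')
i=np.hstack([cv2.resize(cv2.imread("pics/w2.png"),(400,300)),cv2.resize(cv2.imread("pics/s2.png")[60:210,280:480],(400,300))]);cv2.imwrite("pics/c2.png",i)
go([540,-374,240],toolR(.312,0))
E
```

```text
t: 3.17
ee_pos: [536.3, -373.8, 130.6]
orientation: [3.103, 0.487, 0.0]
ft_force: [1.3, 0.2, -3.7]
width: 13.6
grasp_force: 30.0
t: 3.58
ee_pos: [536.9, -374.3, 234.0]
orientation: [3.101, 0.487, 0.004]
ft_force: [-0.0, 0.1, -3.4]
width: 14.0
grasp_force: 30.0
t: 3.83
ee_pos: [535.6, -373.2, 229.1]
orientation: [-3.103, -0.487, 0.002]
ft_force: [0.3, 0.0, -4.3]
width: 13.9
grasp_force: 30.0
t 3.98 q [-0.63  0.48  1.57  0.    1.1   0.63] shift [  3.9   2.2 -11.9] turn [-0.002  0.002 -0.   ] w 14.4 F [-0.7  0.3 -3.8] grip 30.0
```

View pics/c2.png

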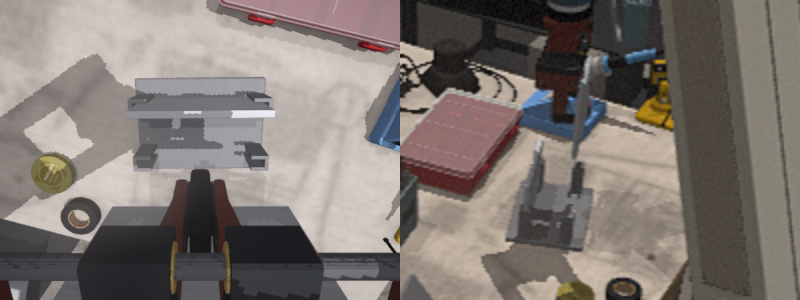

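The pictures show that the plate left behind stands in the far slot. The held cover is on the robot's side of the gripper, at about (580,110) in the scene crop, so its handle faces away from the robot (my earlier reading of the slot was wrong). I have to turn it half round before it goes on the rest.

To row units: -10 mm is -0.01, -0.12 rad is -1.2.

```bash
for i in 1; do :; done
echo '[[[0,0,-0.01,0,0,-0.6],[0,0,0,0,0,-1],[0,0,0,0,0,-1.2],[0,0,0,0,0,-1.2],[0,0,0,0,0,-1.2]]]' > mv.in && python3 jog.py mv.in >/dev/null
echo '[[[0,0,0,0,0,-1.2],[0,0,0,0,0,-1.2],[0,0,0,0,0,-1.2],[0,0,0,0,0,-1.2],[0,0,0,0,0,-1.2]]]' > mv.in && python3 jog.py mv.in >/dev/null
echo '[[[0,0,0,0,0,-1.2],[0,0,0,0,0,-1.2],[0,0,0,0,0,-1.2],[0,0,0,0,0,-1.2],[0,0,0,0,0,-1.2]]]' > mv.in && python3 jog.py mv.in >/dev/null
echo '[[[0,0,0,0,0,-1.2],[0,0,0,0,0,-1.2],[0,0,0,0,0,-1.2],[0,0,0,0,0,-1.2],[0,0,0,0,0,-0.6]]]' > mv.in && python3 jog.py mv.in
cat >> h.py <<'E'
def Rt(xw,zw,yaw): # tool rotation from tool x and z axes given in a frame turned by yaw
    x=np.array(xw,float);x/=np.linalg.norm(x);z=np.array(zw,float);z-=x*(z@x);z/=np.linalg.norm(z)
    return Ro.from_euler("z",yaw)*Ro.from_matrix(np.c_[x,np.cross(z,x),z])
n_=np.array([-.8192,0,.5736]);u_=np.array([.5736,0,.8192])
RA=Rt(n_,-u_,REST[2])
seat=np.array([-4.6,0,61.3])
E
python3 -c "
from h import *
p=W(REST,seat+35*n_+7*u_+60*u_+25*n_)[0];print(p);go(p,RA);go([p[0],p[1],235],toolR(.25+np.pi,0))"
```

```text
t: 5.65
ee_pos: [535.7, -373.2, 238.2]
orientation: [-0.873, -3.015, -0.001]
ft_force: [0.4, 0.3, -3.6]
width: 13.3
grasp_force: 30.0
[581.15548657  -0.79042658 150.6024    ]
t 5.65 q [-0.63  0.47  1.56 -0.    1.11 -1.63] shift [160.3 339.1  88.1] turn [ 0.249  0.574 -0.787] w 13.3 F [ 0.4  0.3 -3.6] grip 30.0
t 5.65 q [-0.63  0.47  1.56 -0.    1.11 -1.63] shift [160.5 339.1   3.7] turn [ 0.001 -0.003 -0.814] w 13.3 F [ 0.4  0.3 -3.6] grip 30.0
```

```bash
echo '[[[0.007,0.016,0,0,0,0],[0.014,0.029,0,0,0,0],[0.015,0.032,0,0,0,0],[0.015,0.032,0,0,0,0],[0.015,0.032,0,0,0,0]]]' > mv.in && python3 jog.py mv.in >/dev/null
echo '[[[0.015,0.032,0,0,0,0],[0.015,0.032,0,0,0,0],[0.015,0.032,0,0,0,0],[0.015,0.032,0,0,0,0],[0.015,0.032,0,0,0,0]]]' > mv.in && python3 jog.py mv.in >/dev/null
echo '[[[0.012,0.025,0,0,0,0],[0.007,0.013,0,0,0,0],[0,0,0,0,0,-0.8],[0,0,0,0,0,-1.2],[0,0,0,0,0,-1.2]]]' > mv.in && python3 jog.py mv.in >/dev/null
echo '[[[0,0,0,0,0,-1.2],[0,0,0,0,0,-1.2],[0,0,0,0,0,-1.2],[0,0,0,0,0,-1],[0,0,0,0,0,-0.34]]]' > mv.in && python3 jog.py mv.in >/dev/null
echo '[[[0,0,0,0,1,0],[0,0,0,0,1.2,0],[0,0,0,0,1.2,0],[0,0,0,0,1.2,0],[0,0,0,0,1,0]]]' > mv.in && python3 jog.py mv.in 
python3 -c "
from h import *
p=W(REST,seat+35*n_+7*u_+60*u_+25*n_)[0];print(p);go(p,RA)"
```

```text
t: 7.73
ee_pos: [584.8, -1.0, 239.4]
orientation: [0.313, -2.56, 0.093]
ft_force: [-0.4, -0.1, -4.3]
width: 14.1
grasp_force: 30.0
[581.15548657  -0.79042658 150.6024    ]
t 7.73 q [ 0.03  0.63  1.38 -0.11  1.68 -1.76] shift [-44.6   1.1  76.8] turn [ 0.003  0.046 -0.006] w 14.1 F [-0.4 -0.1 -4.3] grip 30.0
```

To row units: 18 mm is 0.018, 15 mm is 0.015, 0.045 rad is 0.45.

```bash
echo '[[[0,0,0,0,0.45,0],[-0.005,0,0.01,0,0,0],[-0.01,0,0.015,0,0,0],[-0.01,0,0.018,0,0,0],[-0.01,0,0.018,0,0,0]]]' > mv.in && python3 jog.py mv.in >/dev/null
echo '[[[-0.008,0,0.012,0,0,0],[0,0.001,0.006,0,0,0],[0,0,0,0,0,0],[0,0,0,0,0,0]]]' > mv.in && python3 jog.py mv.in
python3 - <<'E'
from h import *
p=W(REST,seat+35*n_+7*u_+60*u_+25*n_)[0];go(p,RA)
a=save('scene','s3');b=save('wrist','w3')
i=np.hstack([cv2.resize(cv2.imread("pics/w3.png"),(400,300)),cv2.resize(cv2.imread("pics/s3.png")[120:270,200:400],(400,300))]);cv2.imwrite("pics/c3.png",i)
E
```

```text
t: 8.48
ee_pos: [574.9, -3.1, 150.6]
orientation: [0.309, -2.521, 0.097]
ft_force: [0.7, 0.4, -3.0]
width: 14.0
grasp_force: 30.0
t 8.48 q [ 0.03  0.74  1.43 -0.12  1.57 -1.74] shift [-5.5  0.7 -3.7] turn [ 0.003  0.006 -0.005] w 14.0 F [ 0.7  0.4 -3. ] grip 30.0
```

View pics/c3.png

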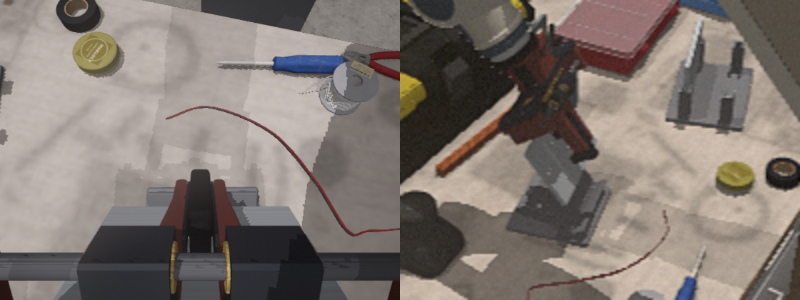

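The cover hangs parallel to the rest's face with its handle towards the robot, just above the ledge. I'll lower it now.

To row units: -6 mm is -0.006, 5 mm is 0.005.

```bash
echo '[[[-0.006,0,0.008,0,0,0],[-0.008,0,0.01,0,0,0],[-0.008,0,0.01,0,0,0],[-0.004,0,0.01,0,0,0],[0,0,0.005,0,0,0]]]' > mv.in && python3 jog.py mv.in
echo '[[[0,0,0.004,0,0,0],[0,0,0.002,0,0,0],[0,0,0,0,0,0]]]' > mv.in && python3 jog.py mv.in
python3 -c "
from h import *
p=W(REST,seat+35*n_+7*u_)[0];go(p,RA)"
```

```text
t: 9.0
ee_pos: [570.7, -4.0, 97.4]
orientation: [0.309, -2.517, 0.096]
ft_force: [-1.1, 0.3, -3.9]
width: 13.7
grasp_force: 30.0
t: 9.25
ee_pos: [568.2, -4.9, 94.9]
orientation: [0.309, -2.52, 0.096]
ft_force: [-0.3, 0.1, -3.7]
width: 14.0
grasp_force: 30.0
t 9.25 q [ 0.03  0.8   1.46 -0.12  1.48 -1.73] shift [-4.1  0.8  6.6] turn [ 0.004  0.005 -0.005] w 14.0 F [-0.3  0.1 -3.7] grip 30.0
```

```bash
echo '[[[0,0,0.002,0,0,0],[-0.001,0,0.002,0,0,0],[0,0,0.001,0,0,0],[0,0,0,0,0,0]]]' > mv.in && python3 jog.py mv.in
echo '[[[-0.001,0,0.001,0,0,0],[-0.001,0,0.001,0,0,0],[0,0,0,0,0,0]]]' > mv.in && python3 jog.py mv.in
```

```text
t: 9.58
ee_pos: [566.6, -5.3, 90.5]
orientation: [0.309, -2.521, 0.097]
ft_force: [0.2, -0.1, -5.0]
width: 14.0
grasp_force: 30.0
t: 9.83
ee_pos: [566.8, -5.3, 88.6]
orientation: [0.309, -2.519, 0.097]
ft_force: [-2.8, -0.9, 3.7]
width: 13.5
grasp_force: 30.0
```

Contact with the ledge is felt, so I'll let go and back off up the slope.

To row units: -5 mm is -0.005, -35 mm is -0.035.

```bash
echo '[[[0,0,0,0,0,0],[0,0,0,0,0,0],[0,0,0,0,0,0],[0,0,0,0,0,0],[0,0,0,0,0,0]]]' > mv.in && python3 jog.py mv.in 44
echo '[[[0,0,-0.005,0,0,0],[0,0,-0.012,0,0,0],[0,0,-0.02,0,0,0],[0,0,-0.03,0,0,0],[0,0,-0.035,0,0,0]]]' > mv.in && python3 jog.py mv.in
echo '[[[0,0,-0.035,0,0,0],[0,0,-0.02,0,0,0],[0,0,0,0,0,0],[0,0,0,0,0,0]]]' > mv.in && python3 jog.py mv.in
python3 - <<'E'
from h import *
a=save('scene','s4');b=save('top','t4')
c=lambda i,x,y:cv2.resize(i[y:y+90,x:x+90],(400,400),interpolation=cv2.INTER_CUBIC)
cv2.imwrite("pics/c4.png",np.hstack([c(cv2.imread("pics/s4.png"),235,175),c(cv2.imread("pics/t4.png"),237,165)]))
go([570,0,190],RA)
C=seat
for d in(a,b): print(proj(d,W(REST,[C+75*np.array([0,s,0])+q*u_*50+4*n_ for s in(1,-1) for q in(1,-1)]+[C+46*n_+u_*32,C+46*n_-u_*32])).round(1).tolist())
E
```

```text
t: 10.25
ee_pos: [567.3, -5.1, 87.7]
orientation: [0.309, -2.521, 0.097]
ft_force: [0.3, -0.2, -0.3]
width: 42.5
grasp_force: 0.0
t: 10.67
ee_pos: [623.4, 9.0, 172.5]
orientation: [0.309, -2.518, 0.096]
ft_force: [-0.1, -1.0, 0.3]
width: 44.1
grasp_force: 0.0
t: 11.0
ee_pos: [654.7, 16.7, 217.9]
orientation: [0.31, -2.523, 0.097]
ft_force: [-0.1, 0.0, -0.4]
width: 43.9
grasp_force: 0.0
t 11.1 q [ 0.05  0.78  1.18 -0.11  1.78 -1.75] shift [54.4  4.2 69.1] turn [ 0.004  0.004 -0.005] w 44.2 F [-0.2  0.9 -0.5] grip 0.0
[[266.6, 214.1], [286.2, 238.6], [282.7, 182.6], [300.6, 206.3], [289.3, 198.2], [301.3, 213.9]]
[[255.5, 204.0], [262.4, 227.7], [303.7, 189.6], [307.9, 213.8], [284.2, 209.9], [287.7, 225.3]]
```

View pics/c4.png

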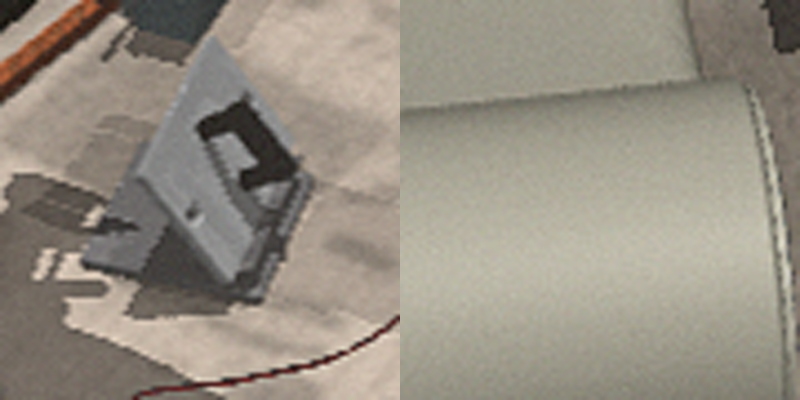

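The cover lies on the rest as predicted. Its corners at crop (140,175), (235,285) and (211,38) and the handle bar all fit, and the small slot is on the +y side. Before choosing the second grasp I'll fit a planar arm model to check the wrist range.

Run:
```python
from h import *
D=np.array([[.4238,1.6307,1.0886,624.4,238.9],[.54,1.62,.99,651,169],[.48,1.57,1.1,653.8,229.1],[.63,1.38,1.68,584.8,239.4],[.74,1.43,1.57,574.9,150.6],[.80,1.46,1.48,568.2,94.9],[.78,1.18,1.78,654.9,217.9],[.47,1.56,1.11,653,238]])
def fk(P,q):
    a,h,L2,L3,Lt,e=P;q2,q23,s=q[0],q[0]+q[1],q[0]+q[1]+q[2]
    return np.array([a+L2*np.sin(q2)+L3*np.sin(q23)+e*np.cos(q23)+Lt*np.sin(s),h+L2*np.cos(q2)+L3*np.cos(q23)-e*np.sin(q23)+Lt*np.cos(s)])
r=least_squares(lambda P:np.r_[np.concatenate([fk(P,d[:3])-d[3:] for d in D]),(P-[0,300,500,500,250,0])*.003],[0,300,500,500,250,0]);print(r.x.round(),np.abs(r.fun).max())
for tilt in(.96,.75,.55,.35,.15,0):  # forward tilt of tool from down
  for back in(0,80):
    # TCP at rest-frame handle pinch point + back along -tool z
    p=seat+36*n_; zt=np.array([np.sin(tilt),0,-np.cos(tilt)]);p=p-zt*back; x=W(REST,p)[0];rr=np.hypot(x[0],x[1])
    s=least_squares(lambda q:np.r_[fk(r.x,q)-[rr,x[2]],1000*(q.sum()-(np.pi-tilt))],[.3,1.8,.9],bounds=([-.9,.09,.11],[2.11,2.58,2.69]))
    print(tilt,back,s.x.round(2),round(s.cost,1),x.round())
```

```text
[ -1. 299. 566. 480. 290.  69.] 3.1479633201315664
0.96 0 [0.02 2.19 0.11] 39180.2 [563.  -5.  82.]
0.96 80 [-0.23  2.39  0.11] 27226.5 [499. -22. 128.]
0.75 0 [0.24 2.13 0.11] 15069.6 [563.  -5.  82.]
0.75 80 [0.07 2.28 0.11] 8462.6 [510. -19. 140.]
0.55 0 [0.4  2.12 0.11] 2473.8 [563.  -5.  82.]
0.55 80 [0.26 2.23 0.11] 327.9 [522. -16. 150.]
0.35 0 [0.49 2.09 0.21] 0.0 [563.  -5.  82.]
0.35 80 [0.31 2.11 0.37] 0.0 [536. -12. 157.]
0.15 0 [0.52 1.96 0.51] 0.0 [563.  -5.  82.]
0.15 80 [0.37 1.95 0.67] 0.0 [551.  -8. 161.]
0 0 [0.56 1.87 0.72] 0.0 [563.  -5.  82.]
0 80 [0.43 1.83 0.88] 0.0 [563.  -5. 162.]
```

The wrist range allows a forward tilt of only about 0.3 rad at the rest. I'll pinch the bar with a tilt of 0.25, and at the jig the tool will lean back by about 0.71.

The rows are not in the units I measure in: shifts go in m and turns go in units of 0.1 rad. I convert before sending: -0.12 rad is -1.2.

```bash
echo '[[[0,0,0,0,-1,0],[0,0,0,0,-1.2,0],[0,0,0,0,-1.2,0],[0,0,0,0,-1.2,0],[0,0,0,0,-1.2,0]]]' > mv.in && python3 jog.py mv.in >/dev/null
echo '[[[0,0,0,0,-1.2,0],[0,0,0,0,-1.2,0],[0,0,0,0,-0.4,0],[0,0,0,0,0,0]]]' > mv.in && python3 jog.py mv.in
cat >> h.py <<'E'
zB=np.array([np.sin(.25),0,-np.cos(.25)]);RB=Rt([-np.cos(.25),0,-np.sin(.25)],zB,REST[2])
pB=seat+37*n_+3*zB
E
python3 -c "
from h import *
go(W(REST,pB-80*zB)[0],RB);go(W(REST,pB)[0],RB)"
```

```text
t: 11.85
ee_pos: [649.7, 15.8, 214.8]
orientation: [-0.35, 2.871, 0.046]
ft_force: [-0.6, 0.3, -0.2]
width: 44.0
grasp_force: 0.0
t 11.85 q [-0.02  0.4   1.76  0.1   0.74 -1.9 ] shift [120.1   0.   28.7] turn [-0.     0.001 -0.007] w 44.0 F [-0.6  0.3 -0.2] grip 0.0
t 11.85 q [-0.02  0.4   1.76  0.1   0.74 -1.9 ] shift [1.202e+02 1.000e-01 1.087e+02] turn [-0.     0.001 -0.007] w 44.0 F [-0.6  0.3 -0.2] grip 0.0
```

```bash
echo '[[[0.015,0,0,0,0,0],[0.03,0,0,0,0,0],[0.035,0,0,0,0,0],[0.03,0,0.01,0,0,0],[0.01,0,0.015,0,0,0]]]' > mv.in && python3 jog.py mv.in >/dev/null
echo '[[[0,0,0.02,0,0,0],[0,0,0.025,0,0,0],[0,0,0.02,0,0,0],[0,0,0.01,0,0,0],[0,0,0,0,0,0]]]' > mv.in && python3 jog.py mv.in
python3 -c "
from h import *
go(W(REST,pB)[0],RB)"
```

```text
t: 12.68
ee_pos: [564.4, -5.2, 87.0]
orientation: [-0.353, 2.872, 0.047]
ft_force: [-1.0, 0.2, 0.5]
width: 43.9
grasp_force: 0.0
t 12.68 q [-0.07  0.5   2.01  0.2   0.41 -2.06] shift [3.3 0.1 6.8] turn [ 0.    -0.    -0.006] w 43.9 F [-1.   0.2  0.5] grip 0.0
```

To row units: 2 mm is 0.002, 4 mm is 0.004.

```bash
echo '[[[0.002,0,0.004,0,0,0],[0,0,0.003,0,0,0],[0,0,0,0,0,0],[0,0,0,0,0,0]]]' > mv.in && python3 jog.py mv.in
python3 -c "
from h import *
go(W(REST,pB)[0],RB)"
echo '[[[0,0,0,0,0,0],[0,0,0,0,0,0],[0,0,0,0,0,0],[0,0,0,0,0,0],[0,0,0,0,0,0]]]' > mv.in && python3 jog.py mv.in 0
echo '[[[0,0,0,0,0,0],[0,0,0,0,0,0],[0,0,0,0,0,0],[0,0,0,0,0,0]]]' > mv.in && python3 jog.py mv.in
python3 -c "
from h import *
go(W(REST,pB)[0],RB)"
```

```text
t: 13.02
ee_pos: [565.7, -5.6, 83.2]
orientation: [-0.352, 2.866, 0.045]
ft_force: [0.2, -0.1, 0.8]
width: 43.8
grasp_force: 0.0
t 13.02 q [-0.07  0.51  2.01  0.21  0.39 -2.07] shift [3.5 0.9 2.8] turn [-0.002  0.006 -0.006] w 43.8 F [ 0.2 -0.1  0.8] grip 0.0
t: 13.43
ee_pos: [565.5, -5.6, 82.7]
orientation: [-0.352, 2.866, 0.045]
ft_force: [-0.5, 0.2, 0.2]
width: 14.0
grasp_force: 0.0
t: 13.77
ee_pos: [565.5, -5.6, 82.7]
orientation: [-0.352, 2.866, 0.045]
ft_force: [-2.4, -0.4, 3.2]
width: 13.6
grasp_force: 30.0
t 13.77 q [-0.07  0.51  2.01  0.21  0.39 -2.07] shift [3.2 0.8 2.3] turn [-0.001  0.005 -0.006] w 13.6 F [-2.4 -0.4  3.2] grip 30.0
```

To row units: -6 mm is -0.006, -3 mm is -0.003.

```bash
echo '[[[-0.002,0,-0.007,0,0,0],[-0.003,0,-0.012,0,0,0],[-0.004,0,-0.016,0,0,0],[-0.006,0,-0.024,0,0,0],[-0.006,0,-0.024,0,0,0]]]' > mv.in && python3 jog.py mv.in
echo '[[[-0.006,0,-0.024,0,0,0],[-0.006,0,-0.024,0,0,0],[-0.003,0,-0.014,0,0,0],[0,0,0,0,0.6,0],[0,0,0,0,1,0]]]' > mv.in && python3 jog.py mv.in
echo '[[[0,0,0,0,1.2,0],[0,0,0,0,1.2,0],[0,0,0,0,1.2,0],[0,0,0,0,1.2,0],[0,0,0,0,1.2,0]]]' > mv.in && python3 jog.py mv.in
echo '[[[0,0,0,0,1.2,0],[0,0,0,0,0.8,0],[0,0,0,0,0,0],[0,0,0,0,0,0],[0,0,0,0,0,0]]]' > mv.in && python3 jog.py mv.in
cat >> h.py <<'E'
def jigtool(phi,yaw): # backward lean phi, tool x to the robot side of a frame with given yaw
    return Rt([-np.cos(phi),0,np.sin(phi)],[-np.sin(phi),0,-np.cos(phi)],yaw)
E
python3 - <<'E'
from h import *
go(W(JIG,[0,0,150])[0],jigtool(.71,JIG[2]))
a=save('scene','s5');b=save('wrist','w5');c=save('top','t5')
k=lambda i,x,y:cv2.resize(i[y:y+120,x:x+160],(400,300),interpolation=cv2.INTER_CUBIC)
cv2.imwrite("pics/c5.png",np.hstack([cv2.resize(cv2.imread("pics/w5.png"),(400,300)),k(cv2.imread("pics/s5.png"),210,90)]))
E
```

```text
t: 14.18
ee_pos: [563.4, -5.7, 168.0]
orientation: [-0.352, 2.87, 0.046]
ft_force: [0.7, 0.2, -3.6]
width: 14.0
grasp_force: 30.0
t: 14.6
ee_pos: [561.7, -6.6, 233.1]
orientation: [-0.369, 3.028, 0.016]
ft_force: [-0.6, -0.0, -4.3]
width: 14.2
grasp_force: 30.0
t: 15.02
ee_pos: [564.2, -6.0, 232.6]
orientation: [0.32, -2.615, 0.085]
ft_force: [0.4, 0.1, -4.4]
width: 13.6
grasp_force: 30.0
t: 15.43
ee_pos: [563.6, -6.1, 231.8]
orientation: [0.297, -2.423, 0.109]
ft_force: [-0.0, -1.0, -3.9]
width: 14.0
grasp_force: 30.0
t 15.43 q [ 0.04  0.68  1.37 -0.14  1.78 -1.76] shift [-87.7 346.6  32.9] turn [-0.461  0.007  0.54 ] w 14.0 F [-0.  -1.  -3.9] grip 30.0
```

View pics/c5.png

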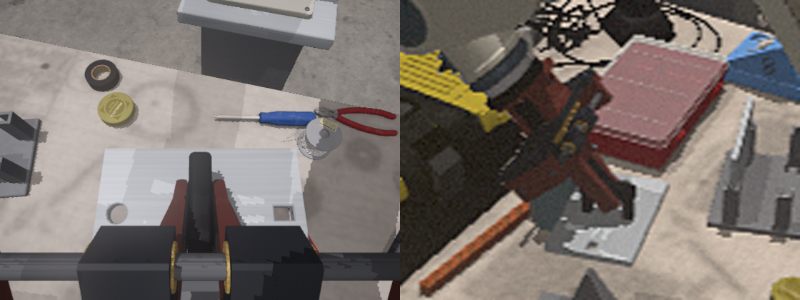

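The wrist view shows the cover held level and handle up. The round hole is at (118,214) and the slot at (283,213) in the half-scale crop, with the round hole to the robot's right (-y). I'll measure how it sits in the grip from these holes and the edge corners.

```bash
cat > cov.py <<'E'
from h import *
def cover(d,o,hint=((165,299),(396,298)),dbg=True):
    im=d["img"];g=cv2.cvtColor(im,cv2.COLOR_RGB2GRAY);hsv=cv2.cvtColor(im,cv2.COLOR_RGB2HSV)
    m=((hsv[...,2]>140)&(im[...,2].astype(int)>=im[...,0].astype(int)-4)).astype(np.uint8)
    out=[]
    for u,v in hint:
        u,v=int(u),int(v);w=1-m[v-22:v+23,u-22:u+23]
        n,l,s,c=cv2.connectedComponentsWithStats(w,connectivity=4)
        k=min(range(1,n),key=lambda k:np.hypot(*(c[k]-22))+(0 if s[k,4]>60 else 99)); out.append([s[k,0]+(s[k,2]-1)/2+u-22,s[k,1]+(s[k,3]-1)/2+v-22])
        if dbg: print("hole",np.round(c[k]+[u-22,v-22],1),"bbox mid",out[-1],s[k].tolist())
    # front edge & side edges of the plate
    n,l,s,c=cv2.connectedComponentsWithStats(m); k=l[int(hint[0][1])-30,int(hint[0][0])]
    M=l==k; x0,y0,ww,hh,_=s[k]
    cols=np.arange(int(hint[0][0])-5,int(hint[1][0])+5,4); top=np.array([np.argmax(M[:,c_]) for c_ in cols]); f=np.polyfit(cols,top-.5,1)
    for _ in range(3): r=np.abs(np.polyval(f,cols)-top+.5);kk=r<=max(1,np.median(r)*2);f=np.polyfit(cols[kk],top[kk]-.5,1)
    ys=np.arange(int(hint[0][1])-70,int(hint[0][1])-5,3)
    ed=[]
    for side in(0,1):
        e=np.array([(np.argmax(M[y]) -.5) if side==0 else (M.shape[1]-1-np.argmax(M[y][::-1])+.5) for y in ys]);ok=np.abs(e-np.median(e))<25
        h=np.polyfit(ys[ok],e[ok],1)
        for _ in range(3): r=np.abs(np.polyval(h,ys)-e);kk=r<=max(1,np.median(r)*2);h=np.polyfit(ys[kk],e[kk],1)
        a=np.linalg.solve([[1,-h[0]],[-f[0],1]],[h[1],f[1]]);ed.append(a)
    uv=np.array(out+ed)
    X=np.array([[4,60,50],[4,-60,50],[4,75,0],[4,-75,0.]])
    K=np.array([[d["fx"],0,d["cx"]],[0,d["fy"],d["cy"]],[0,0,1]])
    C=Ro.from_rotvec(o["orientation"])
    Rc=Ro.from_matrix(np.array(d["R"]))
    # world pose of cover: x up, y tool -y ; refine
    cy=-C.apply([0,1,0]); R0=Ro.from_matrix(np.c_[[0,0,1],cy,np.cross([0,0,1],cy)])
    p0=np.r_[np.array(o["ee_pos"])-35*np.array([0,0,1])-50*R0.apply([0,0,1]),0,0,0]
    fn=lambda p:(proj(d,(R0*Ro.from_rotvec(p[3:])).apply(X)+p[:3])-uv).ravel()
    s=least_squares(fn,p0,x_scale=[10,10,10,.1,.1,.1]); R=R0*Ro.from_rotvec(s.x[3:]);t=s.x[:3]
    Rrel=C.inv()*R;trel=C.inv().apply(R.apply([0,0,50])+t-o["ee_pos"])
    if dbg: print("uv",uv.round(1).tolist(),"res",s.fun.round(2)); print("cover x axis",R.apply([1,0,0]).round(3),"z axis",R.apply([0,0,1]).round(3),"centre",(R.apply([0,0,50])+t).round(1)); print("centre in tool",trel.round(1),"axes in tool\n",Rrel.as_matrix().round(3))
    return Rrel,trel,uv
if __name__=="__main__":
    from workcell import ctrl
    o=ctrl.get_obs();d=ctrl.get_image("wrist"); cover(d,o)
E
python3 cov.py
```

```text
hole [163.2 298.3] bbox mid [np.float64(163.0), np.float64(298.5)] [6, 8, 29, 28, 594]
hole [396.5 298.1] bbox mid [np.float64(397.0), np.float64(298.0)] [9, 12, 29, 21, 562]
uv [[163.0, 298.5], [397.0, 298.0], [146.2, 207.8], [413.8, 206.5]] res [-0.02  0.03 -0.03 -0.06  0.01 -0.    0.05  0.04]
cover x axis [ 0.03  -0.003  1.   ] z axis [ 0.97   0.243 -0.028] centre [563.3  -6.6 198.5]
centre in tool [-22.   -0.3  26.6] axes in tool
 [[ 0.624 -0.008 -0.781]
 [-0.011 -1.     0.002]
 [-0.781  0.007 -0.624]]
```

Residuals are small and the cover is about 0.03 rad off level, which I can correct. I'll compute the move to the hover point over the jig.

```bash
cat >> h.py <<'E'
RREL=Ro.from_euler("y",0)*Ro.from_matrix(np.array([[.624,0,-.781],[0,-1,0],[-.781,0,-.624]]));TREL=np.array([-22,-.3,26.6])
def jigpose(h,J=JIG,dx=0,dy=0):  # tool pose with the cover's under face h above the seat plane
    Rc=Ro.from_euler("z",J[2])*Ro.from_matrix(np.c_[[0,0,1.],[0,-1,0],[1,0,0]])
    Rt_=Rc*RREL.inv(); return W(J,[dx,dy,30+h])[0]-Rt_.apply(TREL),Rt_
E
python3 -c "
from h import *
p,R=jigpose(120);print(p);go(p,R)"
```

```text
[523.71324969 341.83031983 184.5140433 ]
t 15.63 q [ 0.04  0.68  1.37 -0.14  1.78 -1.76] shift [-65.8 347.4   7.7] turn [-0.451 -0.027  0.548] w 13.4 F [ 0.1  0.4 -3.7] grip 30.0
```

To row units: -6 mm is -0.006, 1 mm is 0.001.

```bash
echo '[[[-0.003,0.016,0,0,0,0],[-0.006,0.03,0,0,0,0],[-0.007,0.037,0.001,0,0,0],[-0.007,0.037,0.001,0,0,0],[-0.007,0.037,0.001,0,0,0]]]' > mv.in && python3 jog.py mv.in >/dev/null
echo '[[[-0.007,0.037,0.001,0,0,0],[-0.007,0.037,0.001,0,0,0],[-0.007,0.037,0.001,0,0,0],[-0.007,0.037,0.001,0,0,0],[-0.005,0.028,0.001,0,0,0]]]' > mv.in && python3 jog.py mv.in >/dev/null
echo '[[[-0.003,0.014,0,0,0,0],[0,0,0,-0.45,-0.03,0.55],[0,0,0,-0.7,-0.04,0.85],[0,0,0,-0.7,-0.04,0.85],[0,0,0,-0.7,-0.04,0.85]]]' > mv.in && python3 jog.py mv.in >/dev/null
echo '[[[0,0,0,-0.7,-0.04,0.85],[0,0,0,-0.7,-0.04,0.85],[0,0,0,-0.56,-0.04,0.68],[0,0,0,0,0,0],[0,0,0,0,0,0]]]' > mv.in && python3 jog.py mv.in
python3 -c "
from h import *
p,R=jigpose(120);print(p);go(p,R)"
```

```text
t: 17.3
ee_pos: [523.5, 340.8, 183.7]
orientation: [-0.57, -2.41, -0.198]
ft_force: [0.5, -0.0, -3.7]
width: 14.2
grasp_force: 30.0
[523.71324969 341.83031983 184.5140433 ]
t 17.3 q [ 0.34  0.71  1.43  0.47  1.51 -0.91] shift [ 0.7  1.  -0.4] turn [-0.002 -0.002  0.001] w 14.2 F [ 0.5 -0.  -3.7] grip 30.0
```

I'll shift the cover aside to look at the jig's buttons with the wrist camera as well, so that jig and holes are measured by the same camera.

```bash
echo '[[[-0.016,0.001,-0.012,0,0,0],[-0.028,0,-0.022,0,0,0],[-0.028,0,-0.022,0,0,0],[-0.022,0,-0.018,0,0,0],[-0.008,0,-0.007,0,0,0]]]' > mv.in && python3 jog.py mv.in >/dev/null
echo '[[[0,0,0,0,0,0],[0,0,0,0,0,0],[0,0,0,0,0,0]]]' > mv.in && python3 jog.py mv.in
python3 - <<'E'
from h import *
from workcell import ctrl
d=save('wrist','w6')
B=np.array([[38,40,26],[38,-40,26],[-38,40,26],[-38,-40,26.]]);print(proj(d,W(JIG,np.r_[B,[[0,60,44],[0,-60,44]]])).round(1).tolist())
from cov import cover
try: cover(d,ctrl.get_obs(),((163,298),(397,298)))
except Exception as e: print(e)
E
```

```text
t: 17.97
ee_pos: [639.1, 285.0, 182.1]
orientation: [-0.569, -2.408, -0.197]
ft_force: [-0.7, 0.1, -4.1]
width: 13.9
grasp_force: 30.0
[[322.7, 215.6], [235.0, 215.4], [319.8, 142.9], [238.6, 142.8], [345.3, 169.3], [212.5, 169.0]]
hole [165.1 304.7] bbox mid [np.float64(163.0), np.float64(302.5)] [0, 9, 45, 36, 1348]
hole [393.5 305.5] bbox mid [np.float64(397.0), np.float64(304.5)] [0, 13, 45, 32, 933]
uv [[163.0, 302.5], [397.0, 304.5], [146.8, 207.9], [413.5, 206.3]] res [-0.06 -1.22 -0.95 -2.32 -1.21  1.81  2.25  2.02]
cover x axis [ 0.037 -0.055  0.998] z axis [ 0.891 -0.451 -0.058] centre [640.4 284.  146.4]
centre in tool [-23.9  -0.3  27. ] axes in tool
 [[ 0.58  -0.016 -0.814]
 [-0.035 -0.999 -0.005]
 [-0.814  0.031 -0.581]]
```

View pics/w6.png

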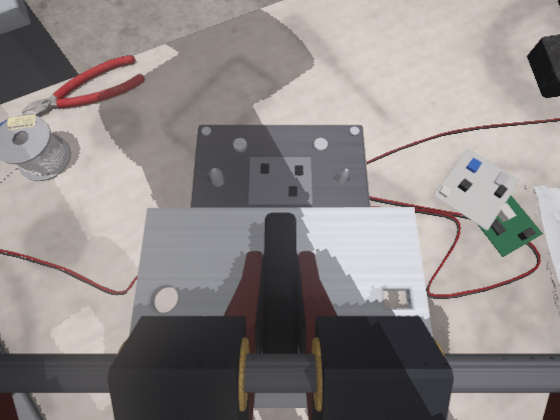

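The near buttons show at (240,144.5) and (321,144), about 1.3 px from prediction. The thick pin is at left (216,177) and the thin one at right (344,175), as expected. I'll refine the jig position from several wrist frames.

Run:
```python
from h import *
from workcell import ctrl
B=np.array([[-38,40,26],[-38,-40,26.]])
for i in range(5):
    d=ctrl.get_image("wrist");o=ctrl.get_obs();g=cv2.cvtColor(d["img"],cv2.COLOR_RGB2GRAY).astype(float);uv=[]
    for u,v in((321,144),(240,144)):
        a=g[v-9:v+10,u-9:u+10];w=((a>125)).astype(np.uint8);n,l,s,c=cv2.connectedComponentsWithStats(w);k=min(range(1,n),key=lambda k:np.hypot(*(c[k]-9))+(99 if s[k,4]<15 else 0));uv.append(c[k]+[u-9,v-9])
    s=least_squares(lambda p:(proj(d,W(p,B))-uv).ravel(),JIG,x_scale=[100,100,1]);print(np.round(uv,1).tolist(),s.x.round(3),round(s.cost,3),-(np.array(d["R"]).T@d["t"]).round(1)+0, o["ee_pos"].round(1))
p,R=jigpose(120);go(p,R)
```

```text
[[320.3, 143.6], [239.3, 143.6]] [ 5.25022e+02  3.41643e+02 -4.64000e-01] 0.029 [662.6 274.7 348. ] [639.1 285.1 182.5]
[[320.3, 143.6], [239.2, 143.5]] [ 5.24986e+02  3.41654e+02 -4.65000e-01] 0.014 [662.6 274.7 348.1] [639.3 285.  182.6]
[[320.2, 143.3], [239.2, 143.3]] [ 5.24943e+02  3.41734e+02 -4.65000e-01] 0.014 [662.7 274.6 348.3] [639.5 284.9 182.7]
[[320.1, 143.1], [239.3, 143.2]] [ 5.25036e+02  3.41783e+02 -4.64000e-01] 0.039 [662.9 274.5 348.3] [639.7 284.7 182.7]
[[320.0, 143.0], [239.2, 142.9]] [ 5.25043e+02  3.41622e+02 -4.65000e-01] 0.027 [663.1 274.3 348.4] [639.9 284.6 182.7]
t 18.27 q [ 0.23  0.85  1.16  0.42  1.68 -0.94] shift [102.1  -0.8  79.6] turn [-0.002 -0.002  0.   ] w 14.0 F [ 0.4 -0.5 -3.3] grip 30.0
```

```bash
sed -i 's/^JIG=(524.1,341.3,-.466)/JIG=(525.0,341.7,-.465)/' h.py
echo '[[[0.014,0,0.011,0,0,0],[0.028,0,0.022,0,0,0],[0.028,0,0.022,0,0,0],[0.022,0,0.017,0,0,0],[0.008,-0.001,0.007,0,0,0]]]' > mv.in && python3 jog.py mv.in >/dev/null
echo '[[[0,0,0,0,0,0],[0,0,0,0,0,0],[0,0,0,0,0,0]]]' > mv.in && python3 jog.py mv.in
python3 -c "
from h import *
for h in(30,): go(*jigpose(h))"
```

```text
t: 18.93
ee_pos: [527.3, 340.1, 183.6]
orientation: [-0.572, -2.41, -0.2]
ft_force: [0.2, 0.9, -3.2]
width: 13.7
grasp_force: 30.0
t 18.93 q [ 0.34  0.72  1.42  0.47  1.52 -0.91] shift [-53.    0.7  71.6] turn [ 0.    -0.001 -0.001] w 13.7 F [ 0.2  0.9 -3.2] grip 30.0
```

```bash
echo '[[[-0.008,0,0.011,0,0,0],[-0.015,0,0.02,0,0,0],[-0.015,0,0.02,0,0,0],[-0.01,0.001,0.013,0,0,0],[-0.005,0,0.007,0,0,0]]]' > mv.in && python3 jog.py mv.in >/dev/null
echo '[[[0,0,0,0,0,0],[0,0,0,0,0,0],[0,0,0,0,0,0]]]' > mv.in && python3 jog.py mv.in
python3 - <<'E'
from h import *
from workcell import ctrl
go(*jigpose(30));go(*jigpose(18))
d=save('wrist','w7');o=ctrl.get_obs()
i=cv2.imread("pics/w7.png");cv2.imwrite("pics/c7.png",np.hstack([cv2.resize(i[170:350,100:220],(400,600),interpolation=cv2.INTER_CUBIC),cv2.resize(i[170:350,340:460],(400,600),interpolation=cv2.INTER_CUBIC)]))
print(proj(d,W(JIG,[[0,-60,44],[0,60,44],[0,-60,37],[0,60,37]])).round(1).tolist())
E
```

```text
t: 19.6
ee_pos: [524.6, 342.7, 95.7]
orientation: [-0.572, -2.41, -0.2]
ft_force: [-0.2, 0.1, -3.1]
width: 14.0
grasp_force: 30.0
t 19.6 q [ 0.35  0.82  1.44  0.48  1.4  -0.97] shift [-0.9 -0.5  0.8] turn [ 0.    -0.001 -0.001] w 14.0 F [-0.2  0.1 -3.1] grip 30.0
t 19.6 q [ 0.35  0.82  1.44  0.48  1.4  -0.97] shift [-8.4 -0.5 10.2] turn [ 0.    -0.001 -0.001] w 14.0 F [-0.2  0.1 -3.1] grip 30.0
[[171.5, 304.0], [383.9, 304.0], [174.8, 305.4], [380.8, 305.4]]
```

View pics/c7.png

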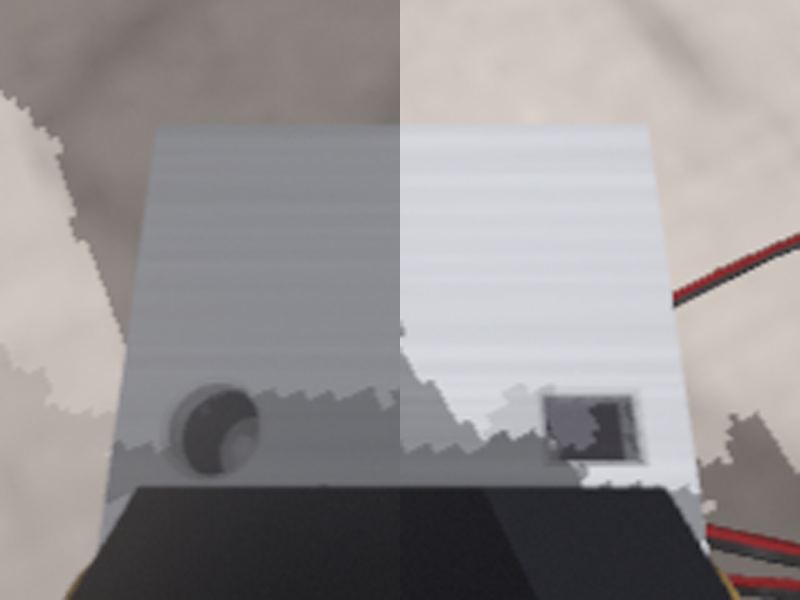

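The thick pin's tip shows through the round hole at (173,303), against a prediction of (171.5,304), so it is aligned to about 1 mm. I'll descend gently.

To row units: 3.1 mm is 0.0031, -2.5 mm is -0.0025.

```bash
echo '[[[-0.0025,0,0.0031,0,0,0],[-0.0025,0,0.0031,0,0,0],[-0.0025,0,0.0031,0,0,0],[0,0,0,0,0,0]]]' > mv.in && python3 jog.py mv.in
echo '[[[-0.0012,0,0.0016,0,0,0],[-0.0012,0,0.0016,0,0,0],[0,0,0,0,0,0]]]' > mv.in && python3 jog.py mv.in
echo '[[[-0.0012,0,0.0016,0,0,0],[0,0,0,0,0,0],[0,0,0,0,0,0]]]' > mv.in && python3 jog.py mv.in
python3 -c "
from h import *
go(*jigpose(0))"
```

```text
t: 19.98
ee_pos: [523.3, 342.3, 82.1]
orientation: [-0.572, -2.408, -0.198]
ft_force: [-0.8, -0.3, -3.7]
width: 14.1
grasp_force: 30.0
t: 20.23
ee_pos: [523.4, 342.4, 78.4]
orientation: [-0.572, -2.409, -0.198]
ft_force: [-0.6, -0.4, -3.8]
width: 14.0
grasp_force: 30.0
t: 20.48
ee_pos: [523.5, 342.5, 76.8]
orientation: [-0.572, -2.409, -0.199]
ft_force: [0.6, -0.2, -3.7]
width: 13.5
grasp_force: 30.0
t 20.48 q [ 0.35  0.85  1.44  0.48  1.38 -0.98] shift [-8.6  0.2  8.9] turn [-0.001 -0.002 -0.001] w 13.5 F [ 0.6 -0.2 -3.7] grip 30.0
```

```bash
echo '[[[-0.0012,0,0.0004,0,0,0],[-0.0006,0,0.0008,0,0,0],[0,0,0,0,0,0]]]' > mv.in && python3 jog.py mv.in
echo '[[[-0.0012,0,0.0016,0,0,0],[0,0,0,0,0,0],[0,0,0,0,0,0]]]' > mv.in && python3 jog.py mv.in
echo '[[[-0.0012,0,0.0016,0,0,0],[0,0,0,0,0,0],[0,0,0,0,0,0]]]' > mv.in && python3 jog.py mv.in
python3 -c "
from h import *
go(*jigpose(0))"
```

```text
t: 20.73
ee_pos: [524.2, 342.2, 74.6]
orientation: [-0.572, -2.409, -0.199]
ft_force: [-0.4, -1.5, -3.3]
width: 13.8
grasp_force: 30.0
t: 20.98
ee_pos: [524.0, 342.2, 72.6]
orientation: [-0.572, -2.409, -0.199]
ft_force: [0.4, 0.1, -3.6]
width: 13.9
grasp_force: 30.0
t: 21.23
ee_pos: [524.0, 342.3, 70.7]
orientation: [-0.572, -2.409, -0.199]
ft_force: [-0.4, -0.8, -2.9]
width: 13.7
grasp_force: 30.0
t 21.23 q [ 0.35  0.86  1.44  0.48  1.37 -0.99] shift [-4.3  0.3  4.4] turn [-0.001 -0.002 -0.001] w 13.7 F [-0.4 -0.8 -2.9] grip 30.0
```

No contact force yet and the pins are inside the holes, about 6 mm from home. I'll continue down.

To row units: 1.6 mm is 0.0016, -1.2 mm is -0.0012.

```bash
echo '[[[-0.0012,0,0.0016,0,0,0],[0,0,0,0,0,0],[0,0,0,0,0,0]]]' > mv.in && python3 jog.py mv.in
echo '[[[-0.0008,0,0.001,0,0,0],[0,0,0,0,0,0],[0,0,0,0,0,0]]]' > mv.in && python3 jog.py mv.in
echo '[[[-0.0006,0,0.0008,0,0,0],[0,0,0,0,0,0],[0,0,0,0,0,0]]]' > mv.in && python3 jog.py mv.in
python3 -c "
from h import *
go(*jigpose(0))"
```

```text
t: 21.48
ee_pos: [523.9, 342.3, 68.6]
orientation: [-0.572, -2.409, -0.199]
ft_force: [0.3, -0.0, -4.1]
width: 14.1
grasp_force: 30.0
t: 21.73
ee_pos: [524.0, 342.3, 67.4]
orientation: [-0.572, -2.409, -0.199]
ft_force: [-0.1, 0.0, -3.2]
width: 13.9
grasp_force: 30.0
t: 21.98
ee_pos: [523.9, 342.3, 66.5]
orientation: [-0.572, -2.409, -0.199]
ft_force: [-0.6, -0.2, -3.9]
width: 13.5
grasp_force: 30.0
t 21.98 q [ 0.35  0.86  1.44  0.48  1.37 -0.99] shift [-1.7  0.2  1.1] turn [-0.001 -0.002 -0.001] w 13.5 F [-0.6 -0.2 -3.9] grip 30.0
```

To row units: 0.8 mm is 0.0008, -0.6 mm is -0.0006.

```bash
echo '[[[-0.0006,0,0.0008,0,0,0],[0,0,0,0,0,0],[0,0,0,0,0,0]]]' > mv.in && python3 jog.py mv.in | grep -E 'pos|force'
echo '[[[-0.0004,0,0.0005,0,0,0],[0,0,0,0,0,0],[0,0,0,0,0,0]]]' > mv.in && python3 jog.py mv.in | grep -E 'pos|force'
```

```text
ee_pos: [523.9, 342.3, 65.4]
ft_force: [-0.5, -0.0, -4.3]
grasp_force: 30.0
ee_pos: [523.9, 342.4, 64.9]
ft_force: [0.3, 0.3, -4.1]
grasp_force: 30.0
```

```bash
echo '[[[-0.0004,0,0.0005,0,0,0],[0,0,0,0,0,0],[0,0,0,0,0,0]]]' > mv.in && python3 jog.py mv.in | grep -E 'pos|ft_force'
echo '[[[-0.0004,0,0.0005,0,0,0],[0,0,0,0,0,0],[0,0,0,0,0,0]]]' > mv.in && python3 jog.py mv.in | grep -E 'pos|ft_force'
```

```text
ee_pos: [523.9, 342.4, 64.2]
ft_force: [0.5, 0.4, -3.3]
ee_pos: [524.1, 342.4, 64.1]
ft_force: [-0.1, -0.5, 1.5]
```

To row units: 0.4 mm is 0.0004, -0.3 mm is -0.0003.

```bash
echo '[[[-0.0003,0,0.0004,0,0,0],[0,0,0,0,0,0],[0,0,0,0,0,0]]]' > mv.in && python3 jog.py mv.in | grep -E 'pos|ft_force'
```

```text
ee_pos: [524.1, 342.3, 64.0]
ft_force: [0.6, -2.5, 4.6]
```

Seat contact comes at the expected height with about 8 N. Releasing and backing off.

```bash
echo '[[[0,0,0,0,0,0],[0,0,0,0,0,0],[0,0,0,0,0,0],[0,0,0,0,0,0],[0,0,0,0,0,0]]]' > mv.in && python3 jog.py mv.in 44
echo '[[[0,0,-0.005,0,0,0],[0,0,-0.012,0,0,0],[0,0,-0.02,0,0,0],[0,0,-0.03,0,0,0],[0,0,-0.03,0,0,0]]]' > mv.in && python3 jog.py mv.in
echo '[[[0,0,-0.02,0,0,0],[0,0,-0.01,0,0,0],[0,0,0,0,0,0],[0,0,0,0,0,0]]]' > mv.in && python3 jog.py mv.in
python3 - <<'E'
from h import *
from cov import cover
from workcell import ctrl
a=save('scene','s8');d=save('wrist','w8');o=ctrl.get_obs()
i=cv2.imread("pics/s8.png")[250:370,170:330];cv2.imwrite("pics/c8.png",np.hstack([cv2.resize(cv2.imread("pics/w8.png"),(400,300)),cv2.resize(i,(400,300),interpolation=cv2.INTER_CUBIC)]))
P=W(JIG,[[0,-60,34],[0,60,34],[-50,-75,34],[-50,75,34],[0,-60,44],[0,60,44]]);print(proj(d,P).round(1).tolist());print(proj(a,P).round(1).tolist())
E
```

```text
t: 23.65
ee_pos: [523.8, 342.4, 62.9]
orientation: [-0.572, -2.409, -0.199]
ft_force: [0.0, -0.3, 0.4]
width: 42.6
grasp_force: 0.0
t: 24.07
ee_pos: [578.8, 314.7, 140.1]
orientation: [-0.572, -2.409, -0.198]
ft_force: [0.6, -0.2, -0.4]
width: 43.9
grasp_force: 0.0
t: 24.4
ee_pos: [594.9, 306.6, 162.1]
orientation: [-0.572, -2.409, -0.199]
ft_force: [0.3, 1.1, -0.3]
width: 44.2
grasp_force: 0.0
[[207.8, 218.1], [352.8, 218.0], [194.7, 164.3], [366.0, 164.1], [205.5, 214.0], [355.0, 213.9]]
[[255.8, 292.5], [214.4, 312.2], [270.3, 302.9], [217.8, 328.6], [255.6, 290.1], [214.0, 309.7]]
```

View pics/c8.png

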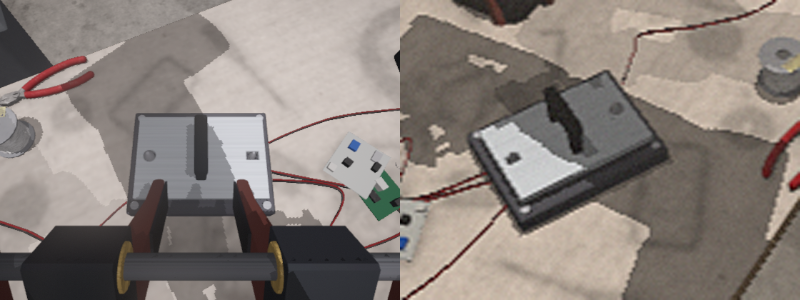

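The cover lies on the jig with both pins through their holes, level, at its predicted corners, and the gripper is clear. Handing in.

```bash
python3 -c "
from workcell import ctrl
print(ctrl.close_job())"
```

```text
the job is handed in; nothing more can be done
None
```

I laid the cover on the rest, let go, then re-gripped it and lowered it level on to the jig, with the round hole on the thick pin; it looked fully home in the last pictures, and I let go and handed in at about 24.5 s, though no verdict came back.

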